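# Hang the framed resin panel and tug-test it

### The arm

A 6-joint arm with a two-finger parallel gripper is mounted at the origin on the work surface. World frame = base frame: x ahead of the robot, y to its left, z up, the work surface at z = 0. Lengths are in mm, angles in rad, forces in N, time in s.
With the tool pointing down it reaches from about 250 to 725 mm from the base axis. Payload 9.7 kg.
Tool frame: the origin (TCP) lies between the finger pads; the fingertips stand 17 mm ahead of it and the grasp point (between the pads) lies 2 mm behind it; z points along the fingers, x is the direction in which the jaws open and shut, and the axes are right-handed (so a half turn about z gives the same grasp; the last joint's range is limited). The gripper opens to 85 mm and grips with 20 to 120 N. Pads are 22 mm wide; open, the fingers measure 114 mm over their backs; the gripper's body (76 mm by 85 mm) begins 54 mm behind the grasp point. The pads swing forward as they close: fully open they stand 13 mm farther back than shut.
Start: joints at [1.163, 0.087, 0.176, 1.66, 0, 1.571], TCP at [218.122, 504.896, 216.884] pointing down, gripper open.
Joint ranges: [-3.13, 3.13], [-0.85, 1.81], [-1.15, 1.24], [-2.2, 2.28], [-1.44, 1.52], [-3.14, 3.14]. Speed limits (rad/s): [2.22, 2.22, 2.57, 3.14, 3.14, 3.14].

### API

Orientations are given as a unit quaternion [x, y, z, w].
In Python, from cell import status, optics, job gives the robot as it stands.
- The arm moves only by the tool carry_out, never from a script. Its argument "targets" is a list of rows, each an object with "translation": the shift along the world's x, y, z in cm, a list of three; "spin": the turn about the world's z in rad; "fingers": the opening, from 0 (shut) to 1 (fully open). In form: [{"translation": [x, y, z], "spin": spin, "fingers": fingers}, ...]. A call has exactly 5 rows; each row is the pose to reach, as a shift and turn from the pose commanded when the call began; what a row does not reach only later rows make up. A row lasts 1/12 s, in which the tool goes at most 41.7 mm and 7.16 degrees, less where a joint would pass 70% of its speed; a pose out of reach is approached as far as the arm can. A call with a gripper value outside its range is refused whole. The fingers move at their own pace and stop on an object; "newtons" is the grip in N (left out, the last holds). Time passes only in rows, so rows that repeat a pose let the fingers close, or fill a call up. It gives the time, the measured TCP pose, the force and the opening at its end, in the units of the state.
- status.get_obs(): the state, without advancing time (a new reading comes with each control period).
- optics.snapshot(name): name is "scene" or "side" or "wrist"; returns (picture, depth): 420x560x3 uint8, red, green, blue; 420x560 float32, mm along the optical axis (not along the pixel's ray), 0 where there is no reading.
- optics.camera_info(name): a dict with "vertical_fov" (degrees; the focal length in pixels is half the picture's height over the tangent of half this angle, whatever the lens; pixels are square), "cx", "cy" (the principal point, pixels), "k1" (the pictures are not rectified: a ray, as slopes to the right and down, at radius r is drawn at 1 + k1 r^2 times it, then the intrinsics apply), "R" (3x3) and "t" (3): a world point X has camera coordinates R X + t; the wrist camera has in their place "hand_eye" (4x4, takes a point from camera to tool coordinates, whose origin is the TCP and whose axes are the tool frame's). Camera axes: x right, y down, z forward; pixel columns grow to the right and rows downward; lengths in mm; the calibration is good to about 2 mm. A picture is of the moment at which its call begins: read the wrist's pose just before it. camera_info takes no time and is no camera call.
- job.job_done(): hands the job in, once; it reports no verdict.
The state is a dict: "t": time; "qpos": joint angles; "joint_velocities": joint speeds; "effort": joint torques, N m; "ee_pos": TCP position; "orientation": TCP orientation; "contact_force": force on the tool from outside, world axes, zero at the start; "ft_torque": the same for the moment, N m; "gripper_width": finger opening in mm.
Only numpy, scipy, OpenCV 4.12 (cv2) and the standard library are available. Lean on these libraries where they do the work, as an engineer would, in place of code of your own. Each camera call takes 0.05 s, during which the arm holds its last target. There are 200 camera calls.

### The job

Take the tall wood-framed resin panel out of the drying rack and hang it by the steel staple on its back on the J-hook of the pegboard stand, with its resin face outwards and its rubber bumpers against the board. While you still hold it, tug it straight down gently for about a second, with a pull of about 5 N on top of its weight, to make sure that the hook has it, and only then let go and leave it hanging still. Never force it against the stand or the hook (15 N is too much), do not drop it, and leave the other pieces and jars where they are.

Things in the scene. Friction and masses are not known exactly. Their poses are not given: they have to be found in the camera images.
- panel: the panel to hang: seascape resin in a birch frame, a slab 120 mm wide (y), 160 high (z), 16 thick (x), the tallest piece in the rack, 175 to 350 g. Origin: centre of its underside; x points out of the resin face (front). Grip it firmly front to back, mid top edge. Two 14 mm round rubber bumpers stand 13 mm off its back, 45 mm either side of the middle, 16 mm up
- stand: fixed rigid pegboard stand: board 260 mm wide, 10 thick, its top edge 178 mm above the table, on a 12 mm plywood base 270 x 160 mm. Origin on the table under the middle of the board's front face; x points out of the front face (more or less away from the robot). On side pegs 100 mm left and right of the hook hang a palette knife and scissors, within 18 mm of the board
- hook: rigid J-hook, 5 mm steel rod, mid board, axes as the stand's: straight out of the board, then straight up. Origin: shank axis at the board's face, 145 mm above the table. Tip axis 8.5 mm out; tip top 16 mm above the origin; 6 mm free between tip and board, where the bar goes down. Seated bar: axis 4.5 mm above the origin, and 2 mm out from the board when the bumpers touch it
- rack: fixed birch drying rack, base 200 x 85 mm, 14 mm high (the pieces stand on it). Origin: centre of its underside. Three slots in a row along its x, 60 mm apart, each 20 mm wide between dowels that reach 70 mm above the table, 25 mm either side of the middle. Panel, coaster and small tile stand in them in any order, all facing the rack's +x
- coaster: unframed square resin casting 100 x 100 x 14 mm standing in the rack, leave it. Origin: centre of its underside
- small_tile: unframed resin casting 75 mm wide, 90 mm high, 14 mm thick standing in the rack, leave it. Origin: centre of its underside
- pigment_jar: bystander: jar 34 mm across, 36 mm high, on the stand's base plate, off to one side under a hung tool. Origin: centre of its underside
- mixing_cup: bystander: clear cup 72 mm across the rim, 85 mm high, origin at the centre of its underside
- glitter_jar: bystander: jar 48 mm across, 50 mm high, origin at the centre of its underside
- hardener: bystander: white bottle 52 mm across, 140 mm high, origin at the centre of its underside
- shell_bowl: bystander: bowl 84 mm across, 30 mm high, origin at the centre of its underside
- staple_about (a point): the mean place of the staple on the panel's back, at (-19, 0, 93) mm in the panel's frame, axes as the panel's: a level steel bar 4 mm thick, 28 mm long (along y), a leg at each end, its axis 11 mm behind the back face (9 mm free gap). It is screwed on by eye: the true bar lies up to 4 mm higher or lower than this point, hidden behind the panel while it is hung: find it by feel
Not all that is in view belongs to the job. Leave any green or yellow look-alike of the panel alone.

How it is judged (in metres and radians):
On the way, in this order (a step that is already met when the one before it is completed fails the run):
1. the panel is lifted clear of the rack's dowels in the gripper (z of panel in the frame of rack above 0.075 m and contact force between the fingers and panel above 2 N), for 0.1 s.
2. the staple is down on the hook behind its tip and, with the panel still held, the panel is pulled down so that it loads the hook with more than 4.5 N (its weight included) for half a second (z of panel in the frame of hook between -0.0965 and -0.0825 m and x of panel in the frame of hook between 0.017 and 0.0255 m and contact force between panel and hook above 4.5 N and contact force between the fingers and panel above 2 N), for 0.5 s.
At the end, for the whole second after the job is handed in: the panel hangs on the hook with the staple's bar down on the shank between tip and board (the panel's origin 82.5 to 96.5 mm below the hook's and 17 to 25.5 mm out from the board), plumb within 5 degrees, at rest, its weight on the hook, the fingers off it (z of panel in the frame of hook between -0.0965 and -0.0825 m and x of panel in the frame of hook between 0.017 and 0.0255 m and angle between panel's own z axis and vertical below 0.09 rad and contact force between panel and hook above 1 N and contact force between the fingers and panel below 0.05 N and linear speed of panel below 0.02 m/s and angular speed of panel below 0.2 rad/s); the robot touches nothing.
It fails at once if the panel is forced against the stand or its hook with more than 15 N (contact force between panel and stand above 15 N).
It fails at once if the panel is dropped: it moves faster than 0.4 m/s with no finger on it (contact force between the fingers and panel below 0.01 N and linear speed of panel above 0.4 m/s).
It fails at once if another piece, jar, cup, bottle or bowl is shifted by more than 20 mm (distance of any of coaster, small_tile, pigment_jar, mixing_cup, glitter_jar, hardener, shell_bowl from where it was at the start of the episode above 0.02 m).
It also fails if it takes over 54 s, if anything falls off the work surface, if the arm or the gripper's body presses on something with over 40 N, if the wrist force passes 120 N, or if a joint passes its speed limit or range.

## Working session

There is one attempt and no reset: what is moved stays moved. The work goes in short steps, Python scripts to look and compute and a tool call to move; the robot and the scene stay as the last step left them, time stands still between calls to the robot, and variables do not carry over. Pictures are saved under pics/ and viewed, about 8 in all and at most 12, crops included, and the job is handed in when it is done.

Besides the shell and the picture viewer there is one more tool, called after "Emit:" in YAML: its name, and indented under it one key for each argument. carry_out: Moves the arm, as the interface text tells. Its arguments: {"type":"object","properties":{"targets":{"type":"array","items":{"type":"object","properties":{"translation":{"type":"array","items":{"type":"number"}},"spin":{"type":"number"},"fingers":{"type":"number"}}}},"newtons":{"type":"number"}},"required":["targets"]}

```bash
ls; mkdir -p pics; cat > h.py <<'E'
import numpy as np, cv2
from cell import status, optics, job
from scipy.spatial.transform import Rotation as Ro
def cloud(name):
    o=status.get_obs(); im,d=optics.snapshot(name); c=optics.camera_info(name)
    h,w=d.shape; f=h/2/np.tan(np.radians(c['vertical_fov'])/2)
    K=np.array([[f,0,c['cx']],[0,f,c['cy']],[0,0,1.]])
    v,u=np.mgrid[:h,:w]; p=np.stack([u,v],-1).reshape(-1,1,2).astype(float)
    n=cv2.undistortPoints(p,K,np.array([c['k1'],0,0,0,0.])).reshape(h,w,2)
    P=np.dstack([n*d[...,None],d]).reshape(-1,3)
    if 'R' in c: X=(P-np.array(c['t']))@np.array(c['R'])
    else:
        H=np.array(c['hand_eye']); X=P@H[:3,:3].T+H[:3,3]
        X=Ro.from_quat(o['orientation']).apply(X)+np.array(o['ee_pos'])
    X=X.reshape(h,w,3); X[d==0]=np.nan
    return im,d,X,o
def save(im,n): cv2.imwrite('pics/'+n,im[...,::-1])
E
python3 - <<'E'
from h import *
for n in ('scene','side','wrist'):
    im,d,X,o=cloud(n); np.savez(''+n,im=im,X=X)
    save(im,n+'.png')
print(o); print({k:v for k,v in optics.camera_info('side').items()})
print(optics.camera_info('wrist'))
E
```

```text
pics
{'t': 0.1, 'qpos': array([ 1.16302379e+00,  8.74028817e-02,  1.75196231e-01,  1.65980415e+00,
       -1.18357832e-05,  1.57075988e+00]), 'joint_velocities': array([-0.0006586 , -0.00220612,  0.00193034, -0.00086928,  0.00091064,
        0.00038106]), 'effort': array([-6.32489900e-04, -5.21558332e+01,  4.65654123e+01,  1.60345563e-02,
       -2.18878620e-05,  2.76588071e-05]), 'ee_pos': array([218.02266272, 504.69007579, 216.24638878]), 'orientation': array([ 8.35622973e-01,  5.49303084e-01, -5.04182633e-04,  3.38483791e-04]), 'contact_force': array([0.10018637, 0.20685469, 0.29711616]), 'ft_torque': array([-0.02456312,  0.07627262, -0.04349912]), 'gripper_width': 85.81424144771088}
{'vertical_fov': 53.050665731332096, 'cx': 271.02724441505865, 'cy': 208.05550967427584, 'k1': -0.09358363230708645, 'R': array([[-0.99791949, -0.06261788,  0.01535254],
       [-0.04887784,  0.5794945 , -0.81350911],
       [ 0.04204351, -0.81256699, -0.58134948]]), 't': array([570.31998726, 151.21776814, 987.37350398])}
{'vertical_fov': 63.662333761077754, 'cx': 281.0326532169673, 'cy': 217.81918324172574, 'k1': -0.058890894557917135, 'hand_eye': array([[ 9.99998499e-01, -9.25661512e-04, -1.46487603e-03,
        -1.00737884e+00],
       [ 1.30408180e-03,  9.58696612e-01,  2.84427681e-01,
        -7.27325204e+01],
       [ 1.14108793e-03, -2.84429164e-01,  9.58696380e-01,
        -1.58170067e+02],
       [ 0.00000000e+00,  0.00000000e+00,  0.00000000e+00,
         1.00000000e+00]])}
```

View pics/scene.png

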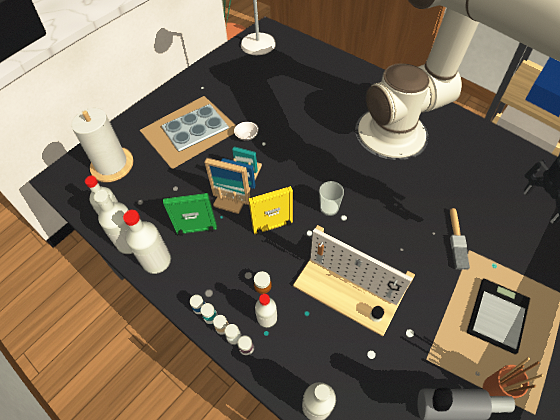

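View pics/side.png

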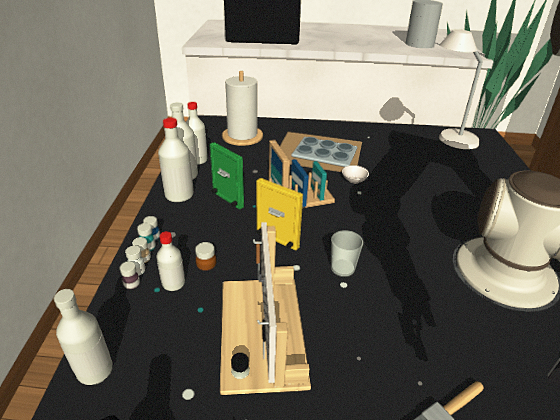

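The scene view shows the panel in the rack at about (228,180), between green (190,213) and yellow (271,210) look-alikes, and the pegboard at (355,275). The side view shows the panel at (282,165) and the board edge-on at (267,300). Next: fit positions from the depth.

```bash
python3 - <<'E'
import numpy as np,cv2
S=np.load('scene.npz');D=np.load('side.npz');W=np.load('wrist.npz')
for nm,Z,(a,b,c,d) in (('scene',S,(195,140,270,220)),('side',D,(262,135,340,215)),('wrist',W,(0,0,560,420))):
    X=Z['X'][b:d,a:c].reshape(-1,3);I=Z['im'][b:d,a:c].reshape(-1,3)
    for lo,hi in ((163,185),(108,122),(98,108)):
        m=(X[:,2]>lo)&(X[:,2]<hi); 
        if m.sum()<5: continue
        r=cv2.minAreaRect(X[m][:,:2].astype(np.float32)); print(nm,lo,hi,m.sum(),np.round(X[m].mean(0)),r, X[m][:,2].max())
# stand
for nm,Z,(a,b,c,d) in (('scene',S,(290,220,420,335)),('side',D,(215,220,315,395))):
    X=Z['X'][b:d,a:c].reshape(-1,3)
    for lo,hi in ((168,184),(6,18)):
        m=(X[:,2]>lo)&(X[:,2]<hi); q=X[m]
        r=cv2.minAreaRect(q[:,:2].astype(np.float32)); print('stand',nm,lo,hi,m.sum(),np.round(q.mean(0)),np.round(np.median(q,0),1),r)
def crop(Z,a,b,c,d,s): return cv2.resize(Z['im'][b:d,a:c,::-1],None,fx=s,fy=s,interpolation=cv2.INTER_CUBIC)
A=crop(S,190,130,290,230,4);B=crop(S,290,220,420,340,3);B=cv2.copyMakeBorder(B,0,40,0,0,cv2.BORDER_CONSTANT)
cv2.imwrite('pics/c1.png',np.hstack([A,B]))
E
```

```text
scene 163 185 274 [ 573. -228.  171.] ((590.7548217773438, -185.474853515625), (127.56135559082031, 174.83840942382812), 34.70504379272461) 178.33220517174576
scene 108 122 333 [ 569. -213.  114.] ((595.520263671875, -214.9199676513672), (218.26153564453125, 196.69471740722656), 57.229652404785156) 121.95614021430148
scene 98 108 275 [ 549. -216.  103.] ((548.3094482421875, -215.63131713867188), (244.24810791015625, 205.6971893310547), 35.222618103027344) 107.87941798579423
side 163 185 191 [ 566. -224.  172.] ((566.9734497070312, -231.55677795410156), (17.750492095947266, 122.84286499023438), 21.06420135498047) 175.93713774682672
side 108 122 392 [ 544. -149.  114.] ((545.1832885742188, -170.00840759277344), (263.5400695800781, 106.09013366699219), 87.6813735961914) 121.99780455733456
side 98 108 311 [ 528. -176.  103.] ((520.6055297851562, -177.7252960205078), (266.43402099609375, 154.30186462402344), 87.57703399658203) 107.89375447465504
stand scene 168 184 624 [568. 218. 176.] [568.5 220.2 176.5] ((560.60546875, 214.00665283203125), (27.81889533996582, 261.18865966796875), 7.200639247894287)
stand scene 6 18 3152 [613. 219.  11.] [615.1 218.9  11.4] ((537.4566040039062, 206.46022033691406), (346.4932861328125, 362.7779846191406), 38.91122055053711)
stand side 168 184 668 [564. 237. 178.] [562.8 246.  178. ] ((561.2013549804688, 214.71502685546875), (24.530254364013672, 262.3881530761719), 8.555883407592773)
stand side 6 18 6512 [584. 222.  12.] [591.7 226.7  12.2] ((595.190673828125, 126.53521728515625), (199.13784790039062, 459.67132568359375), 3.9667468070983887)
```

View pics/c1.png

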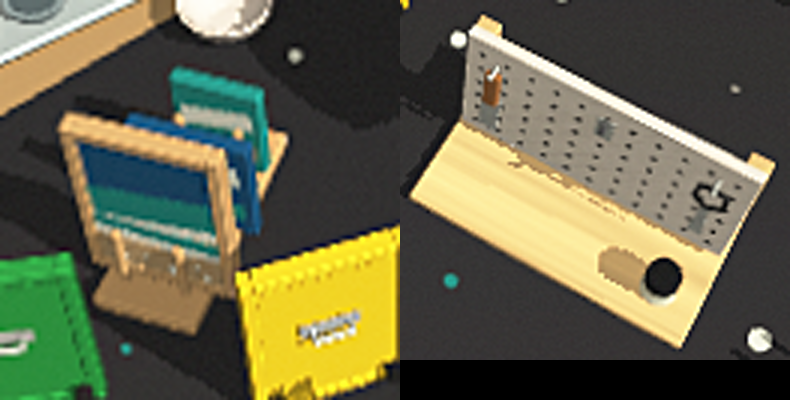

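View pics/wrist.png

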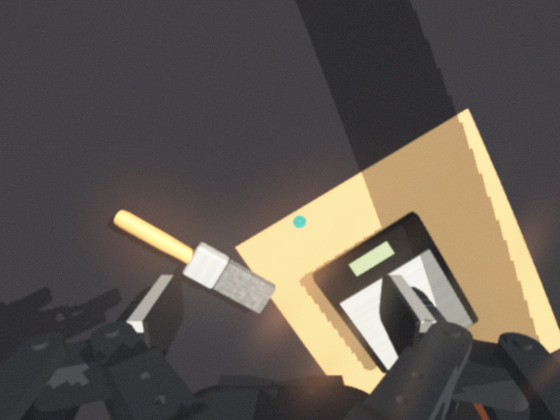

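The crop shows the seascape panel in the rack's outermost slot, with its resin face turned away from the robot at a yaw of about 21°. The stand's board has a yaw of about 8°, with the hook mid-board at about scene (355,262). The wrist view shows only the tablet mat. I'll move above the panel.

Emit:
carry_out:
  targets:
    - {"translation":[8.2,-17.5,5],"spin":-0.4,"fingers":1}
    - {"translation":[8.2,-17.5,5],"spin":-0.4,"fingers":1}
    - {"translation":[8.2,-17.5,5],"spin":-0.4,"fingers":1}
    - {"translation":[8.2,-17.5,5],"spin":-0.4,"fingers":1}
    - {"translation":[8.2,-17.5,5],"spin":-0.4,"fingers":1}
  newtons: 40

```text
t: 0.57
ee_pos: [300.6, 327.6, 267.6]
orientation: [0.929, 0.371, 0.0, 0.0]
contact_force: [0.7, 0.3, 0.4]
gripper_width: 85.4
```

Emit:
carry_out:
  targets:
    - {"translation":[8.2,-17.5,0],"spin":-0.4,"fingers":1}
    - {"translation":[8.2,-17.5,0],"spin":-0.4,"fingers":1}
    - {"translation":[8.2,-17.5,0],"spin":-0.4,"fingers":1}
    - {"translation":[8.2,-17.5,0],"spin":-0.4,"fingers":1}
    - {"translation":[8.2,-17.5,0],"spin":-0.4,"fingers":1}

```text
t: 0.98
ee_pos: [382.7, 152.0, 266.9]
orientation: [0.984, 0.179, 0.0, 0.0]
contact_force: [0.2, 0.6, -0.2]
gripper_width: 85.0
```

Emit:
carry_out:
  targets:
    - {"translation":[8.2,-17.5,0],"spin":0,"fingers":1}
    - {"translation":[8.2,-17.5,0],"spin":0,"fingers":1}
    - {"translation":[8.2,-17.5,0],"spin":0,"fingers":1}
    - {"translation":[8.2,-17.5,0],"spin":0,"fingers":1}
    - {"translation":[8.2,-17.5,0],"spin":0,"fingers":1}

```text
t: 1.4
ee_pos: [464.9, -23.3, 266.5]
orientation: [0.984, 0.18, -0.0, 0.0]
contact_force: [-0.1, 0.7, 0.7]
gripper_width: 85.2
```

Emit:
carry_out:
  targets:
    - {"translation":[9.0,-17.8,0],"spin":0,"fingers":1}
    - {"translation":[9.0,-17.8,0],"spin":0,"fingers":1}
    - {"translation":[9.0,-17.8,0],"spin":0,"fingers":1}
    - {"translation":[9.0,-17.8,0],"spin":0,"fingers":1}
    - {"translation":[9.0,-17.8,0],"spin":0,"fingers":1}

```text
t: 1.82
ee_pos: [554.8, -201.0, 266.0]
orientation: [0.984, 0.18, -0.0, -0.0]
contact_force: [1.5, 1.8, 1.2]
gripper_width: 85.3
```

Emit:
carry_out:
  targets:
    - {"translation":[1.2,-3.0,0],"spin":0,"fingers":1}
    - {"translation":[1.2,-3.0,0],"spin":0,"fingers":1}
    - {"translation":[1.2,-3.0,0],"spin":0,"fingers":1}
    - {"translation":[1.2,-3.0,0],"spin":0,"fingers":1}
    - {"translation":[1.2,-3.0,0],"spin":0,"fingers":1}

```text
t: 2.23
ee_pos: [565.9, -227.3, 267.2]
orientation: [0.984, 0.181, 0.0, -0.0]
contact_force: [-0.3, -0.5, 0.1]
gripper_width: 85.3
```

```bash
python3 - <<'E'
from h import *
im,d,X,o=cloud('wrist'); save(im,'w2.png'); print(o['ee_pos'],o['contact_force'])
np.savez('w2',X=X,im=im)
q=X.reshape(-1,3); m=(q[:,2]>166)&(q[:,2]<182)&(np.linalg.norm(q[:,:2]-[567,-231],axis=1)<100)
q=q[m].astype(np.float32); print(m.sum(),cv2.minAreaRect(q[:,:2]),np.median(q,0),np.percentile(q[:,2],[5,95]))
E
```

```text
[ 565.90476691 -227.2669204   267.24370058] [-0.31981474 -0.49943649  0.14568135]Traceback (most recent call last):
  File "<stdin>", line 5, in <module>
cv2.error: OpenCV(4.12.0) /io/opencv/modules/imgproc/src/convhull.cpp:143: error: (-215:Assertion failed) total >= 0 && (depth == CV_32F || depth == CV_32S) in function 'convexHull'
```

View pics/w2.png

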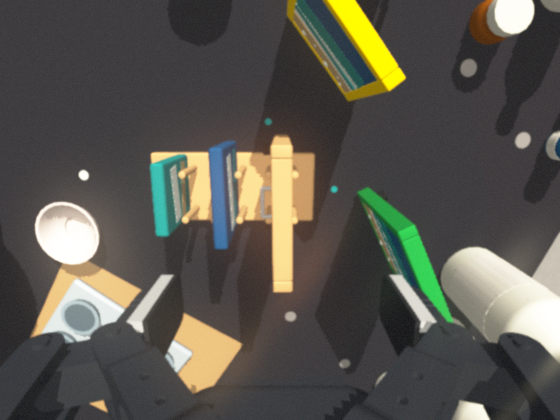

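```bash
python3 - <<'E'
from h import *
Z=np.load('w2.npz');X=Z['X'];im=Z['im']
def rect(x0,x1,y0,y1,lo,hi):
    q=X[y0:y1,x0:x1].reshape(-1,3);q=q[(q[:,2]>lo)&(q[:,2]<hi)];q=np.ascontiguousarray(q,np.float32)
    print(len(q),cv2.minAreaRect(q[:,:2]) if len(q)>3 else '',np.median(q,0),np.percentile(q[:,2],[5,95])); return q
q=rect(262,304,130,300,166,184)
c,_,a=cv2.minAreaRect(q[:,:2])
g=rect(350,460,180,325,60,250)   # green
# in panel frame, yaw from fit
l=cv2.fitLine(q[:,:2],cv2.DIST_HUBER,0,.01,.01).ravel(); yaw=np.degrees(np.arctan2(l[1],l[0])); print('line',l,yaw)
n=np.array([-l[1],l[0]]); n*=np.sign(n[0]); t=np.array([-n[1],n[0]]); print('normal yaw',np.degrees(np.arctan2(n[1],n[0])))
m0=q[:,:2].mean(0); s=(q[:,:2]-m0)@t; k=(q[:,:2]-m0)@n; C=m0+t*(s.min()+s.max())/2+n*(np.percentile(k,1)+np.percentile(k,99))/2; print('C',C,np.ptp(s),np.ptp(k))
G=np.c_[(g[:,:2]-C)@n,(g[:,:2]-C)@t,g[:,2]]; G=G[G[:,2]>130]; print('green',len(G),G.min(0) if len(G) else '',G.max(0) if len(G) else '')
r=X[170:225,240:273].reshape(-1,3);P=np.c_[(r[:,:2]-C)@n,(r[:,:2]-C)@t,r[:,2]]
k=(P[:,0]<-13)&(P[:,0]>-27)&(abs(P[:,1])<18)&(P[:,2]>85)&(P[:,2]<130); print('staple',k.sum(),np.round(P[k][np.argsort(P[k][:,1])],1)[::max(1,k.sum()//40)])
E
```

```text
Traceback (most recent call last):
cv2.error: OpenCV(4.12.0) /io/opencv/modules/imgproc/src/convhull.cpp:143: error: (-215:Assertion failed) total >= 0 && (depth == CV_32F || depth == CV_32S) in function 'convexHull'
```

```bash
cat > a.py <<'E'
from h import *
Z=np.load('w2.npz');X=Z['X'];im=Z['im']
def rect(x0,x1,y0,y1,lo,hi):
    q=X[y0:y1,x0:x1].reshape(-1,3);q=q[(q[:,2]>lo)&(q[:,2]<hi)]
    print(len(q),np.median(q,0) if len(q) else '', np.nanpercentile(X[y0:y1,x0:x1,2],[5,50,95])); return q
q=rect(262,304,130,300,160,190)
g=rect(350,460,180,325,60,250)   # green
l=cv2.fitLine(np.ascontiguousarray(q[:,:2],np.float32),cv2.DIST_HUBER,0,.01,.01).ravel()
n=np.array([-l[1],l[0]]); n*=np.sign(n[0]); t=np.array([-n[1],n[0]]); print('normal yaw',np.degrees(np.arctan2(n[1],n[0])))
m0=q[:,:2].mean(0); s=(q[:,:2]-m0)@t; k=(q[:,:2]-m0)@n; C=m0+t*(s.min()+s.max())/2+n*(np.percentile(k,1)+np.percentile(k,99))/2; print('C',C,np.ptp(s),np.ptp(k))
G=np.c_[(g[:,:2]-C)@n,(g[:,:2]-C)@t,g[:,2]]; G=G[G[:,2]>130]; print('green',len(G),G.min(0) if len(G) else '',G.max(0) if len(G) else '')
r=X[170:225,240:273].reshape(-1,3);P=np.c_[(r[:,:2]-C)@n,(r[:,:2]-C)@t,r[:,2]]
k=(P[:,0]<-13)&(P[:,0]>-27)&(abs(P[:,1])<18)&(P[:,2]>85)&(P[:,2]<130); print('staple',k.sum(),np.round(P[k][np.argsort(P[k][:,1])],1)[::max(1,k.sum()//40)])
E
python3 a.py
```

```text
3050 [ 565.70193934 -227.91025845  175.008525  ] [  0.3337454   40.41736251 175.8287196 ]
3255 [ 687.74299194 -228.20577382  159.31588328] [-1.17410807e-01  2.03311358e+00  3.21849112e+02]
normal yaw 21.154116
C [ 567.98378754 -233.94186349] 119.32640062848633 16.002950413177153
green 2133 [  96.04139539 -100.88923108  130.00209931] [156.71125131  -5.90091246 163.41358016]
staple 160 [[-15.8 -15.1 106.5]
 [-16.7 -14.7 107.8]
 [-18.7 -14.  106.9]
 [-17.6 -13.7 107.7]
 [-13.7 -12.8 107.4]
 [-17.6 -12.5 108.3]
 [-16.7 -12.1 106.4]
 [-13.7 -11.8 107.5]
 [-20.5 -10.6 107.7]
 [-20.5  -9.7 107.4]
 [-19.4  -8.5 108.3]
 [-18.5  -7.9 106.7]
 [-20.4  -6.8 107.1]
 [-19.4  -5.5 108. ]
 [-17.4  -4.5 108. ]
 [-20.3  -3.5 107.9]
 [-20.3  -2.5 108.1]
 [-20.3  -1.8 106.9]
 [-19.3  -0.5 108.1]
 [-19.2   0.6 108.4]
 [-17.4   1.2 106.9]
 [-18.2   2.5 108.3]
 [-17.3   3.4 107.8]
 [-17.3   4.3 107.4]
 [-20.2   5.1 106.7]
 [-18.2   6.3 107.8]
 [-20.1   7.3 107.8]
 [-17.2   8.3 107.8]
 [-19.1   9.2 107.5]
 [-17.1  10.4 108.2]
 [-20.   11.2 107.3]
 [-19.   12.1 107.3]
 [-14.2  13.  107.1]
 [-19.9  13.3 108.1]
 [-14.2  14.  107.3]
 [-19.9  14.3 108.3]
 [-19.   15.  106.8]
 [-16.1  15.1 107.6]
 [-17.1  15.8 106. ]
 [-19.9  16.  107.2]]
```

The wrist view shows the panel top at columns 272–294, rows 138–290, the coaster and small tile to its left, and the staple at (265,195). By depth, the bar axis is about 90.6 mm up the panel. Next: descend and grip.

Emit:
carry_out:
  targets:
    - {"translation":[0.2,-0.6,0],"spin":0.005,"fingers":1}
    - {"translation":[0.2,-0.6,-2],"spin":0.005,"fingers":1}
    - {"translation":[0.2,-0.6,-5],"spin":0.005,"fingers":1}
    - {"translation":[0.2,-0.6,-7.5],"spin":0.005,"fingers":1}
    - {"translation":[0.2,-0.6,-9.5],"spin":0.005,"fingers":1}
  newtons: 60

```text
t: 2.7
ee_pos: [567.7, -233.6, 170.3]
orientation: [0.983, 0.184, -0.0, -0.0]
contact_force: [0.8, 0.3, -0.5]
gripper_width: 85.8
```

Emit:
carry_out:
  targets:
    - {"translation":[0,0,-1.3],"spin":0,"fingers":1}
    - {"translation":[0,0,-1.3],"spin":0,"fingers":0.5}
    - {"translation":[0,0,-1.3],"spin":0,"fingers":0}
    - {"translation":[0,0,-1.3],"spin":0,"fingers":0}
    - {"translation":[0,0,-1.3],"spin":0,"fingers":0}

```text
t: 3.12
ee_pos: [568.7, -234.2, 160.6]
orientation: [0.983, 0.183, 0.001, 0.001]
contact_force: [0.3, 0.2, 0.8]
gripper_width: 38.6
```

Emit:
carry_out:
  targets:
    - {"translation":[0,0,0],"spin":0,"fingers":0}
    - {"translation":[0,0,0],"spin":0,"fingers":0}
    - {"translation":[0,0,0],"spin":0,"fingers":0}
    - {"translation":[0,0,0],"spin":0,"fingers":0}
    - {"translation":[0,0,0],"spin":0,"fingers":0}

```text
t: 3.53
ee_pos: [568.8, -234.2, 160.0]
orientation: [0.983, 0.183, 0.001, 0.0]
contact_force: [1.2, 1.0, 6.2]
gripper_width: 0.2
```

```bash
python3 - <<'E'
from h import *
a,_=optics.snapshot('scene'); b,_=optics.snapshot('wrist'); o=status.get_obs(); print(o['gripper_width'],o['contact_force'],o['ee_pos'])
save(np.hstack([cv2.resize(a[120:240,170:300],(433,400)),cv2.resize(b,(366,400))]).astype(np.uint8),'g.png')
E
```

```text
-0.18740010492102466 [0.93296972 0.36582394 5.99761518] [ 568.78078892 -234.21331034  160.03339128]
```

View pics/g.png

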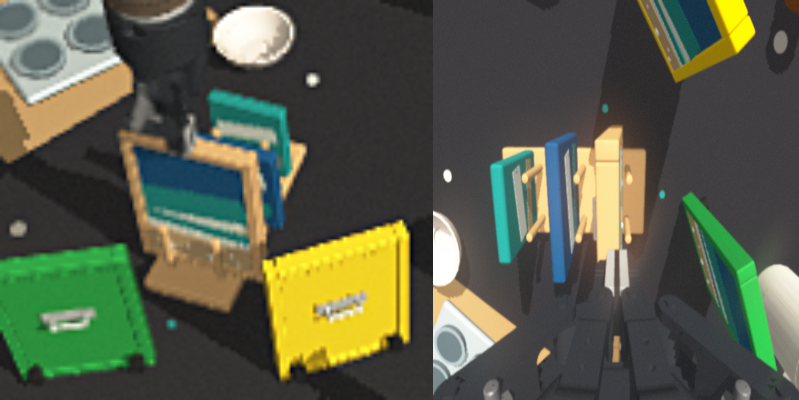

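```bash
python3 - <<'E'
from h import *
C=np.array([568,-234.]);n=np.array([.9326,.3609]);t=np.array([-.3609,.9326])
for nm in ('wrist','side','scene'):
    im,d,X,o=cloud(nm)
    P=np.dstack([(X[...,:2]-C)@n,(X[...,:2]-C)@t,X[...,2]])
    q=P.reshape(-1,3); I=im.reshape(-1,3)
    for a in range(-70,71,20):
        m=(abs(q[:,1]-a)<4)&(abs(q[:,0])<45)&(q[:,2]>125)&(q[:,2]<200)
        if m.sum()>3:
            r=q[m]; h=r[:,2]; top=r[h>np.percentile(h,90)-4]
            print(nm,a,m.sum(),'zmax',np.round(np.percentile(h,[50,97]),1),'top x',np.round([top[:,0].min(),np.median(top[:,0]),top[:,0].max()],1),'x rng',np.round(np.percentile(r[:,0],[3,97]),1))
    if nm=='wrist': cv2.imwrite('pics/w3.png',cv2.resize(im[170:420,180:400,::-1],None,fx=2.4,fy=2.4))
E
```

```text
wrist -50 111 zmax [175.3 176.2] top x [-3.2 -1.1  0.9] x rng [-3.2  0.9]
wrist 10 1435 zmax [186.2 199.3] top x [-13.6  -0.5  12.5] x rng [-13.3  10.5]
wrist 30 633 zmax [175.2 176.4] top x [-14.6  -6.5   1.4] x rng [-14.    0.9]
wrist 50 714 zmax [175.  176.3] top x [-14.6  -6.7   1.4] x rng [-14.    1.3]
side -50 19 zmax [152.1 173.3] top x [0.4 0.8 1.1] x rng [-0.   2.7]
side -30 14 zmax [144.4 160.4] top x [-0.2  0.1  0.9] x rng [-0.1  2.3]
side -10 18 zmax [146.8 186. ] top x [11.4 11.4 11.4] x rng [-0.3 11.4]
side 10 86 zmax [184.8 198.7] top x [-10.9   2.7  13.4] x rng [-10.8  11.4]
side 30 25 zmax [157.2 174.2] top x [-12.4  -4.5   1.4] x rng [-10.    1.9]
side 50 19 zmax [169. 174.] top x [-10.7  -3.6   1.2] x rng [-9.1  2.6]
scene -50 34 zmax [150.7 172.8] top x [-1.4  3.   4.4] x rng [0.7 6.5]
scene -30 32 zmax [151.9 173.4] top x [-1.7  3.4  6.3] x rng [-0.1  5.9]
scene -10 24 zmax [149.9 194.1] top x [13.  15.3 16.6] x rng [ 0.5 15.7]
scene 10 61 zmax [174.4 199.1] top x [-2.   6.6 12.6] x rng [-7.1 12.4]
scene 30 39 zmax [159.2 174.7] top x [-10.3  -2.9   4.4] x rng [-9.8  3.9]
scene 50 37 zmax [165.  175.5] top x [-13.1  -3.1   1.8] x rng [-9.6  3.2]
```

View pics/w3.png

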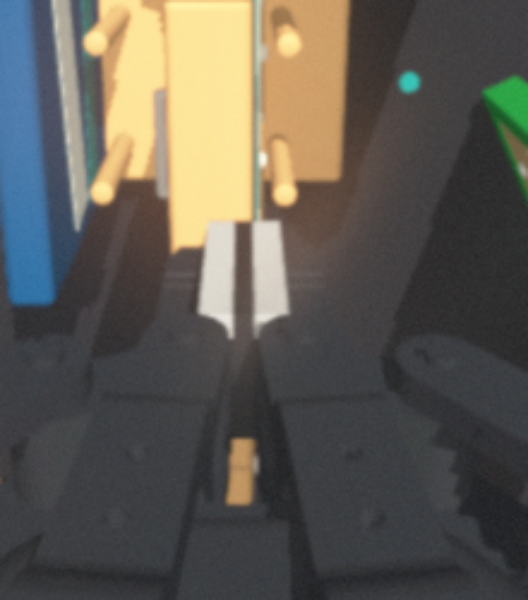

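The crop shows the pads shut at about (245,225–330) and overlapping the panel's top edge, with nothing between them. I need the pads' true height.

```bash
python3 - <<'E'
from h import *
im,d,X,o=cloud('wrist')
C=np.array([568,-234.]);n=np.array([.9326,.3609]);t=np.array([-.3609,.9326])
P=np.dstack([(X[...,:2]-C)@n,(X[...,:2]-C)@t,X[...,2]])
for c in (258,270,272,282,292,296):
    print(c,[tuple(np.round(P[r,c],0).astype(int)) if d[r,c]>0 else None for r in range(252,312,6)])
print(o['ee_pos'],np.round((o['ee_pos'][:2]-C)@np.c_[n,t],1))
E
```

```text
258 [(np.int64(-11), np.int64(13), np.int64(175)), (np.int64(-11), np.int64(10), np.int64(175)), (np.int64(-11), np.int64(7), np.int64(175)), (np.int64(-11), np.int64(3), np.int64(173)), (np.int64(-10), np.int64(6), np.int64(186)), (np.int64(-10), np.int64(6), np.int64(192)), (np.int64(-10), np.int64(6), np.int64(197)), (np.int64(-9), np.int64(6), np.int64(201)), (np.int64(-8), np.int64(11), np.int64(215)), (np.int64(-8), np.int64(12), np.int64(221))]
270 [(np.int64(-5), np.int64(13), np.int64(175)), (np.int64(-6), np.int64(9), np.int64(174)), (np.int64(-5), np.int64(10), np.int64(182)), (np.int64(-5), np.int64(10), np.int64(189)), (np.int64(-5), np.int64(10), np.int64(194)), (np.int64(-5), np.int64(10), np.int64(198)), (np.int64(-5), np.int64(10), np.int64(205)), (np.int64(-4), np.int64(10), np.int64(209)), (np.int64(-4), np.int64(11), np.int64(214)), (np.int64(-4), np.int64(11), np.int64(218))]
272 [(np.int64(-5), np.int64(13), np.int64(175)), (np.int64(-5), np.int64(10), np.int64(175)), (np.int64(-4), np.int64(11), np.int64(184)), (np.int64(-4), np.int64(10), np.int64(188)), (np.i
[... 955 characters left out ...]
4(10), np.int64(199)), (np.int64(4), np.int64(10), np.int64(203)), (np.int64(4), np.int64(10), np.int64(209)), (np.int64(3), np.int64(11), np.int64(214)), (np.int64(3), np.int64(11), np.int64(218))]
296 [(np.int64(11), np.int64(-31), np.int64(71)), (np.int64(15), np.int64(-66), np.int64(0)), (np.int64(6), np.int64(10), np.int64(182)), (np.int64(6), np.int64(10), np.int64(188)), (np.int64(6), np.int64(11), np.int64(195)), (np.int64(5), np.int64(10), np.int64(200)), (np.int64(5), np.int64(10), np.int64(204)), (np.int64(5), np.int64(10), np.int64(209)), (np.int64(5), np.int64(10), np.int64(213)), (np.int64(5), np.int64(11), np.int64(219))]
[ 568.76368493 -234.19998818  160.01389237] [ 0.6 -0.5]
```

The depth shows the shut fingertips resting on the panel's top at z≈178, about 17 mm above the reported TCP rather than 17 mm below it. So I'll open, go about 33 mm lower, and grip again.

Emit:
carry_out:
  targets:
    - {"translation":[0,0,0.3],"spin":0,"fingers":1}
    - {"translation":[0,0,0.3],"spin":0,"fingers":1}
    - {"translation":[0,0,0.3],"spin":0,"fingers":1}
    - {"translation":[0,0,0.3],"spin":0,"fingers":1}
    - {"translation":[0,0,0.3],"spin":0,"fingers":1}

```text
t: 4.25
ee_pos: [568.0, -234.1, 161.5]
orientation: [0.983, 0.183, -0.0, -0.0]
contact_force: [0.1, 0.0, 0.2]
gripper_width: 60.8
```

Emit:
carry_out:
  targets:
    - {"translation":[0,0,0],"spin":0,"fingers":1}
    - {"translation":[0,0,0],"spin":0,"fingers":1}
    - {"translation":[0,0,-0.6],"spin":0,"fingers":1}
    - {"translation":[0,0,-1.2],"spin":0,"fingers":1}
    - {"translation":[0,0,-1.8],"spin":0,"fingers":1}

```text
t: 4.67
ee_pos: [568.0, -234.1, 143.0]
orientation: [0.983, 0.183, -0.0, -0.0]
contact_force: [-0.3, -0.2, 0.5]
gripper_width: 85.6
```

Emit:
carry_out:
  targets:
    - {"translation":[0,0,-0.6],"spin":0,"fingers":1}
    - {"translation":[0,0,-1.2],"spin":0,"fingers":1}
    - {"translation":[0,0,-1.8],"spin":0,"fingers":1}
    - {"translation":[0,0,-1.8],"spin":0,"fingers":1}
    - {"translation":[0,0,-1.8],"spin":0,"fingers":1}

```text
t: 5.08
ee_pos: [567.9, -234.0, 125.4]
orientation: [0.983, 0.183, -0.0, -0.0]
contact_force: [-0.9, -0.1, -0.1]
gripper_width: 85.5
```

```bash
python3 - <<'E'
from h import *
im,d,X,o=cloud('wrist'); cv2.imwrite('pics/w4.png',im[...,::-1])
C=np.array([568,-234.]);n=np.array([.9326,.3609]);t=np.array([-.3609,.9326])
P=np.dstack([(X[...,:2]-C)@n,(X[...,:2]-C)@t,X[...,2]]); q=P.reshape(-1,3)
print(o['ee_pos'],o['contact_force'],o['gripper_width'])
for a in range(-50,61,20):
    m=(abs(q[:,1]-a)<4)&(abs(q[:,0])<25)&(q[:,2]>165)&(q[:,2]<182); r=q[m]
    if m.sum()>5: print(a,m.sum(),np.round(np.percentile(r[:,0],[2,98]),1),np.median(r[:,2]))
for s in (-1,1):
    m=(q[:,0]*s>28)&(q[:,0]*s<62)&(abs(q[:,1])<16)&(q[:,2]>120)&(q[:,2]<300)
    r=q[m]; print('finger',s,m.sum(),np.round(r.min(0)),np.round(r.max(0)),np.percentile(r[:,2],[1,5,20]) if m.sum() else '')
E
```

```text
[ 567.87731903 -234.0104257   125.38902438] [-0.91988224 -0.06689601 -0.05704128] 85.48361270269805
-30 82 [-6.4  6.5] 174.88633484840457
-10 724 [-6.1  9.1] 175.10450109205073
10 841 [-6.2  8.9] 175.1177189572296
30 1004 [-6.2  9. ] 175.10427223295895
50 1143 [-6.   8.9] 174.98609960455914
finger -1 9091 [-62. -13. 153.] [-28.  16. 233.] [157.52385256 163.8644064  179.70992142]
finger 1 10712 [ 28. -13. 154.] [ 62.  16. 233.] [157.55127034 164.82179958 182.7136179 ]
```

The open tips are now at z≈153, 21 mm below the panel's top, and the panel has stood back up. Closing.

Emit:
carry_out:
  targets:
    - {"translation":[0,0,0],"spin":0,"fingers":0.5}
    - {"translation":[0,0,0],"spin":0,"fingers":0.35}
    - {"translation":[0,0,0],"spin":0,"fingers":0}
    - {"translation":[0,0,0],"spin":0,"fingers":0}
    - {"translation":[0,0,0],"spin":0,"fingers":0}

```text
t: 5.55
ee_pos: [568.2, -234.1, 126.0]
orientation: [0.983, 0.183, 0.0, 0.0]
contact_force: [0.3, -0.1, -1.3]
gripper_width: 25.4
```

Emit:
carry_out:
  targets:
    - {"translation":[0,0,0],"spin":0,"fingers":0}
    - {"translation":[0,0,0],"spin":0,"fingers":0}
    - {"translation":[0,0,0],"spin":0,"fingers":0}
    - {"translation":[0,0,0],"spin":0,"fingers":0}
    - {"translation":[0,0,0.1],"spin":0,"fingers":0}

```text
t: 5.97
ee_pos: [567.9, -234.0, 126.5]
orientation: [0.983, 0.183, -0.0, -0.0]
contact_force: [0.4, -0.5, -2.3]
gripper_width: 14.8
```

Emit:
carry_out:
  targets:
    - {"translation":[0,0,0.3],"spin":0,"fingers":0}
    - {"translation":[0,0,0.7],"spin":0,"fingers":0}
    - {"translation":[0,0,1.2],"spin":0,"fingers":0}
    - {"translation":[0,0,2],"spin":0,"fingers":0}
    - {"translation":[0,0,3],"spin":0,"fingers":0}

```text
t: 6.38
ee_pos: [567.9, -234.0, 157.3]
orientation: [0.983, 0.183, -0.0, -0.0]
contact_force: [0.5, 1.2, -3.1]
gripper_width: 15.3
```

Emit:
carry_out:
  targets:
    - {"translation":[0,0,3],"spin":0,"fingers":0}
    - {"translation":[0,0,6],"spin":0,"fingers":0}
    - {"translation":[0,0,9],"spin":0,"fingers":0}
    - {"translation":[0,0,12],"spin":0,"fingers":0}
    - {"translation":[0,0,15],"spin":0,"fingers":0}

```text
t: 6.8
ee_pos: [567.7, -233.9, 309.5]
orientation: [0.983, 0.183, 0.001, 0.0]
contact_force: [-0.4, -0.3, -2.9]
gripper_width: 15.2
```

Emit:
carry_out:
  targets:
    - {"translation":[0,0,0],"spin":0,"fingers":0}
    - {"translation":[0,0,0],"spin":0,"fingers":0}
    - {"translation":[0.5,3,0],"spin":-0.08,"fingers":0}
    - {"translation":[1,6,0],"spin":-0.16,"fingers":0}
    - {"translation":[1.5,9,0],"spin":-0.23,"fingers":0}

```text
t: 7.22
ee_pos: [582.8, -143.4, 305.3]
orientation: [0.998, 0.066, -0.001, -0.0]
contact_force: [1.3, 0.0, -2.9]
gripper_width: 15.1
```

```bash
cat > st.py <<'E'
from h import *
# board front-face fit from scene/side clouds; yaw etc.
out=[]
for nm in ('scene','side'):
    im,d,X,o=cloud(nm); q=X.reshape(-1,3); q=q[~np.isnan(q[:,0])]
    if nm=='scene':
        m=(q[:,0]>500)&(q[:,0]<640)&(q[:,1]>90)&(q[:,1]<340)&(q[:,2]>60)&(q[:,2]<168)
        r=q[m]; 
        for _ in range(8):
            c=np.median(r,0); A=np.c_[r[:,1]-214,np.ones(len(r))]
            s=np.linalg.lstsq(A,r[:,0],rcond=None)[0]; e=r[:,0]-A@s; r=r[abs(e)<max(2.5,2*np.std(e)*.7)]
        print('face: x=%.2f + %.4f*(y-214)'%(s[1],s[0]),'yaw',-np.degrees(np.arctan(s[0])),len(r),np.std(e))
    yaw=np.arctan(-s[0]); n=np.array([np.cos(yaw),np.sin(yaw)]);t=np.array([-n[1],n[0]])
    P=np.c_[(q[:,:2]-[s[1],214])@n,(q[:,:2]-[s[1],214])@t,q[:,2]]
    m=(P[:,2]>173)&(P[:,2]<184)&(abs(P[:,1])<160)&(P[:,0]>-14)&(P[:,0]<6); r=P[m]; print(nm,'top t range',np.percentile(r[:,1],[0.5,99.5]),'x',np.percentile(r[:,0],[2,50,98]),'z',np.median(r[:,2]))
    m=(P[:,0]>4)&(P[:,0]<20)&(abs(P[:,1])<25)&(P[:,2]>130)&(P[:,2]<170); r=P[m]; print('hook',len(r),np.round(r[np.argsort(r[:,2])][::max(1,len(r)//15)],1).tolist())
print(np.round(o['ee_pos'],1),o['contact_force'])
E
python3 st.py
```

```text
face: x=572.54 + -0.1275*(y-214) yaw 7.2658252764644935 1797 0.9610494645823753
scene top t range [-127.74098717  129.3514716 ] x [-9.9828154  -3.80879921  1.4015501 ] z 177.0242252644844
hook 5 [[9.2, -0.3, 144.1], [10.4, 2.4, 148.9], [10.1, 1.6, 152.9], [10.4, 0.9, 158.1], [8.9, -0.1, 159.8]]
side top t range [-124.60097869  130.94737396] x [-10.84503259  -5.87019704  -1.07354783] z 178.05369027220826
hook 26 [[4.1, 1.3, 144.2], [7.7, 1.3, 144.4], [5.9, 1.7, 144.6], [4.0, 0.3, 145.6], [5.9, 1.3, 146.8], [9.5, 2.3, 147.9], [5.9, 1.1, 149.1], [4.1, 1.6, 149.5], [7.8, 4.1, 149.7], [9.5, 2.3, 150.5], [7.7, 2.8, 150.9], [9.4, 1.3, 152.0], [7.7, 2.7, 153.3], [6.0, 3.3, 153.7], [5.9, 1.3, 154.3], [9.5, 1.9, 155.1], [7.7, 3.2, 156.3], [9.4, 1.3, 156.9], [5.9, 2.4, 157.9], [7.6, 0.7, 158.7], [7.8, 3.6, 159.1], [9.4, 1.2, 159.4], [5.8, -0.1, 160.3], [7.6, -0.1, 160.4], [5.9, 2.7, 160.6], [9.4, 0.2, 160.8]]
[ 583.6 -138.3  305.6] [ 2.27655934  2.95967514 -2.47882874]
```

The fits agree: the board's yaw is 7.3° and its origin is near (572.3, 215.5), with the hook mid-board. Carrying the panel to 60 mm in front of it.

Emit:
carry_out:
  targets:
    - {"translation":[0.5,3,0],"spin":-0.007,"fingers":0}
    - {"translation":[1,7,0],"spin":-0.007,"fingers":0}
    - {"translation":[1.5,11,0],"spin":-0.007,"fingers":0}
    - {"translation":[2,15,0],"spin":-0.007,"fingers":0}
    - {"translation":[3,19,0],"spin":-0.007,"fingers":0}

```text
t: 7.73
ee_pos: [612.3, 47.2, 306.3]
orientation: [0.998, 0.065, -0.001, 0.0]
contact_force: [0.6, 0.4, -2.5]
gripper_width: 15.3
```

Emit:
carry_out:
  targets:
    - {"translation":[0.5,4,0],"spin":0,"fingers":0}
    - {"translation":[1,8,0],"spin":0,"fingers":0}
    - {"translation":[1.5,12,0],"spin":0,"fingers":0}
    - {"translation":[1.8,15,0],"spin":0,"fingers":0}
    - {"translation":[1.8,17,0],"spin":0,"fingers":0}

```text
t: 8.15
ee_pos: [631.1, 218.8, 304.6]
orientation: [0.998, 0.067, -0.001, 0.0]
contact_force: [1.2, 0.1, -3.0]
gripper_width: 15.5
```

Emit:
carry_out:
  targets:
    - {"translation":[0,0,-1],"spin":0,"fingers":0}
    - {"translation":[0,0,-3],"spin":0,"fingers":0}
    - {"translation":[0,0,-6],"spin":0,"fingers":0}
    - {"translation":[0,0,-8],"spin":0,"fingers":0}
    - {"translation":[0,0,-8],"spin":0,"fingers":0}

```text
t: 8.57
ee_pos: [629.4, 215.0, 220.4]
orientation: [0.998, 0.066, -0.004, 0.001]
contact_force: [-0.4, 0.3, -4.1]
gripper_width: 15.4
```

```bash
cat > pp.py <<'E'
from h import *
import sys
O=np.array([572.3,215.5]);y=np.radians(7.27);n=np.array([np.cos(y),np.sin(y)]);t=np.array([-n[1],n[0]])
o=status.get_obs(); e=(o['ee_pos'][:2]-O)@np.c_[n,t]; print('tcp stand frame',np.round(e,1),round(o['ee_pos'][2],1),'F',np.round(o['contact_force'],1),'yaw',np.degrees(2*np.arctan2(o['orientation'][1],o['orientation'][0])))
for nm in ('wrist','scene','side'):
    im,d,X,o=cloud(nm); q=X.reshape(-1,3); P=np.c_[(q[:,:2]-O)@n,(q[:,:2]-O)@t,q[:,2]]
    zt=o['ee_pos'][2]+48
    m=(abs(P[:,0]-e[0])<25)&(abs(P[:,1]-e[1])<66)&(abs(P[:,2]-zt)<8)&(abs(P[:,1]-e[1])>22); r=P[m]
    if len(r)<10: print(nm,len(r)); continue
    zz=np.percentile(r[:,2],90)
    top=r[abs(r[:,2]-zz)<4]
    f=np.polyfit(top[:,1],top[:,0],1)
    print(nm,'panel top z',np.round(zz,1),'t',np.round(np.percentile(top[:,1],[1,99]),1),'x',np.round(np.percentile(top[:,0],[2,98]),1),'dyaw',np.round(-np.degrees(f[0]),2))
    if nm=='scene': # front face tilt
        m=(P[:,0]>e[0]-8)&(P[:,0]<e[0]+20)&(abs(P[:,1]-e[1])<55)&(P[:,2]>zt-150)&(P[:,2]<zt-35); r=P[m]
        if len(r)>30:
            f=np.linalg.lstsq(np.c_[r[:,2]-zt,r[:,1]-e[1],np.ones(len(r))],r[:,0],rcond=None)[0]; print('front tilt dx/dz, dx/dt',f,len(r))
    # board face from wrist
    if nm=='wrist':
        m=(P[:,2]>174)&(P[:,2]<182)&(P[:,0]>-15)&(P[:,0]<8)&(abs(P[:,1])<135);r=P[m]; print('board top seen',len(r),np.round(np.percentile(r[:,0],[2,98]),1) if len(r) else '')
        save(im,'p_%d.png'%int(o['t']*100))
E
python3 pp.py; ls pics
```

```text
tcp stand frame [56.5 -7.7] 220.4 F [-0.4  0.3 -4.1] yaw 7.531856013013781
wrist panel top z 270.1 t [-35.   52.2] x [48.5 63.6] dyaw 0.2
board top seen 5855 [-10.6  -0.7]
scene panel top z 272.6 t [-65.4  52.1] x [50.2 66. ] dyaw -0.34
front tilt dx/dz, dx/dt [-7.40483606e-03  8.55483608e-03  6.31537794e+01] 961
side panel top z 274.5 t [-54.4  53.7] x [49.2 64.7] dyaw 0.68
c1.png
g.png
p_856.png
scene.png
side.png
w2.png
w3.png
w4.png
wrist.png
```

Measured by the wrist camera, the panel's centre is 56.7 mm from the board and 8 mm to one side. Next: centre it, lower the bar to just above the tip's height, and close most of the gap.

Emit:
carry_out:
  targets:
    - {"translation":[-0.1,0.4,-1],"spin":-0.004,"fingers":0}
    - {"translation":[-0.1,0.8,-2],"spin":-0.004,"fingers":0}
    - {"translation":[-0.1,0.8,-3],"spin":-0.004,"fingers":0}
    - {"translation":[-0.1,0.8,-3],"spin":-0.004,"fingers":0}
    - {"translation":[-0.1,0.8,-3],"spin":-0.004,"fingers":0}

```text
t: 9.13
ee_pos: [630.1, 224.0, 197.1]
orientation: [0.998, 0.064, -0.0, 0.0]
contact_force: [0.5, -1.0, -2.8]
gripper_width: 15.1
```

Emit:
carry_out:
  targets:
    - {"translation":[-0.6,-0.08,0],"spin":0,"fingers":0}
    - {"translation":[-1.2,-0.15,0],"spin":0,"fingers":0}
    - {"translation":[-1.8,-0.23,0],"spin":0,"fingers":0}
    - {"translation":[-2.4,-0.31,0],"spin":0,"fingers":0}
    - {"translation":[-2.8,-0.36,0],"spin":0,"fingers":0}

```text
t: 9.55
ee_pos: [601.3, 220.2, 197.5]
orientation: [0.998, 0.064, 0.0, -0.0]
contact_force: [0.0, -0.4, -2.3]
gripper_width: 14.9
```

Emit:
carry_out:
  targets:
    - {"translation":[0,0,0],"spin":0,"fingers":0}
    - {"translation":[0,0,0],"spin":0,"fingers":0}
    - {"translation":[0,0,0],"spin":0,"fingers":0}
    - {"translation":[0,0,0],"spin":0,"fingers":0}
    - {"translation":[0,0,0],"spin":0,"fingers":0}

```text
t: 9.97
ee_pos: [602.3, 220.3, 196.7]
orientation: [0.998, 0.063, -0.0, 0.0]
contact_force: [0.1, 0.8, -2.7]
gripper_width: 15.1
```

```bash
python3 pp.py; ls -t pics|head -1
```

```text
tcp stand frame [30.4  1. ] 196.7 F [ 0.1  0.8 -2.7] yaw 7.271812678181706
wrist panel top z 246.4 t [-26.3  60.9] x [22.1 37.1] dyaw -0.06
board top seen 6183 [-10.6  -0.7]
scene panel top z 245.6 t [-56.5  61.4] x [22.6 39. ] dyaw -0.13
front tilt dx/dz, dx/dt [-1.18967357e-02  1.36201207e-02  3.63963233e+01] 951
side panel top z 245.8 t [-40.9  61.8] x [21.7 37.1] dyaw 0.12
p_996.png
```

Emit:
carry_out:
  targets:
    - {"translation":[0,0,-0.6],"spin":0,"fingers":0}
    - {"translation":[-0.2,-0.03,-0.6],"spin":0,"fingers":0}
    - {"translation":[-0.4,-0.05,-0.6],"spin":0,"fingers":0}
    - {"translation":[-0.6,-0.08,-0.6],"spin":0,"fingers":0}
    - {"translation":[-0.7,-0.09,-0.6],"spin":0,"fingers":0}

```text
t: 10.53
ee_pos: [594.8, 219.3, 191.0]
orientation: [0.998, 0.063, 0.0, -0.0]
contact_force: [-1.2, 0.0, -2.7]
gripper_width: 15.4
```

Emit:
carry_out:
  targets:
    - {"translation":[0,0,0],"spin":0,"fingers":0}
    - {"translation":[0,0,0],"spin":0,"fingers":0}
    - {"translation":[-0.1,-0.01,0],"spin":0,"fingers":0}
    - {"translation":[-0.1,-0.01,0],"spin":0,"fingers":0}
    - {"translation":[-0.1,-0.01,0],"spin":0,"fingers":0}

```text
t: 10.95
ee_pos: [594.1, 219.3, 190.9]
orientation: [0.998, 0.063, 0.0, -0.0]
contact_force: [-0.0, -0.3, -2.8]
gripper_width: 15.3
```

Emit:
carry_out:
  targets:
    - {"translation":[-0.05,-0.01,0],"spin":0,"fingers":0}
    - {"translation":[-0.05,-0.01,0],"spin":0,"fingers":0}
    - {"translation":[-0.1,-0.01,0],"spin":0,"fingers":0}
    - {"translation":[-0.1,-0.01,0],"spin":0,"fingers":0}
    - {"translation":[-0.1,-0.01,0],"spin":0,"fingers":0}

```text
t: 11.37
ee_pos: [593.1, 219.2, 190.9]
orientation: [0.998, 0.063, -0.0, -0.0]
contact_force: [1.0, -0.0, -2.7]
gripper_width: 14.8
```

Emit:
carry_out:
  targets:
    - {"translation":[-0.04,-0.01,0],"spin":0,"fingers":0}
    - {"translation":[-0.08,-0.01,0],"spin":0,"fingers":0}
    - {"translation":[-0.08,-0.01,0],"spin":0,"fingers":0}
    - {"translation":[-0.08,-0.01,0],"spin":0,"fingers":0}
    - {"translation":[-0.08,-0.01,0],"spin":0,"fingers":0}

```text
t: 11.78
ee_pos: [592.7, 219.1, 191.0]
orientation: [0.998, 0.063, 0.0, -0.0]
contact_force: [4.3, 0.5, -3.9]
gripper_width: 15.3
```

```bash
python3 pp.py
```

```text
tcp stand frame [20.7  1. ] 191.0 F [ 4.3  0.5 -3.9] yaw 7.272328506048668
wrist panel top z 240.7 t [-26.2  60.9] x [12.4 27.4] dyaw -0.07
board top seen 5839 [-10.7  -0.8]
scene panel top z 239.8 t [-56.2  61.5] x [13.2 29.6] dyaw -0.27
front tilt dx/dz, dx/dt [-1.65890761e-02  1.36593605e-02  2.64409839e+01] 965
side panel top z 240.3 t [-39.4  62.1] x [11.8 27.1] dyaw 0.11
```

Contact of about 4 N at 21 mm out, so the bumpers are on the board. I'll back off about 1 mm and lower past the tip in small steps.

Emit:
carry_out:
  targets:
    - {"translation":[0.1,0.01,0],"spin":0,"fingers":0}
    - {"translation":[0.1,0.01,-0.1],"spin":0,"fingers":0}
    - {"translation":[0.1,0.01,-0.3],"spin":0,"fingers":0}
    - {"translation":[0.1,0.01,-0.5],"spin":0,"fingers":0}
    - {"translation":[0.1,0.01,-0.5],"spin":0,"fingers":0}

```text
t: 12.35
ee_pos: [593.0, 219.1, 185.2]
orientation: [0.998, 0.064, -0.001, 0.0]
contact_force: [-0.0, -0.7, -3.0]
gripper_width: 15.0
```

Emit:
carry_out:
  targets:
    - {"translation":[0,0,-0.05],"spin":0,"fingers":0}
    - {"translation":[0,0,-0.1],"spin":0,"fingers":0}
    - {"translation":[0,0,-0.1],"spin":0,"fingers":0}
    - {"translation":[0,0,-0.1],"spin":0,"fingers":0}
    - {"translation":[0,0,-0.1],"spin":0,"fingers":0}

```text
t: 12.77
ee_pos: [593.3, 219.2, 184.9]
orientation: [0.998, 0.063, -0.0, 0.0]
contact_force: [-0.3, 0.3, -2.8]
gripper_width: 15.1
```

Emit:
carry_out:
  targets:
    - {"translation":[0,0,-0.05],"spin":0,"fingers":0}
    - {"translation":[0,0,-0.1],"spin":0,"fingers":0}
    - {"translation":[0,0,-0.1],"spin":0,"fingers":0}
    - {"translation":[0,0,-0.1],"spin":0,"fingers":0}
    - {"translation":[0,0,-0.1],"spin":0,"fingers":0}

```text
t: 13.18
ee_pos: [593.3, 219.2, 183.9]
orientation: [0.998, 0.063, -0.0, 0.0]
contact_force: [0.2, 0.1, -2.7]
gripper_width: 15.5
```

Emit:
carry_out:
  targets:
    - {"translation":[0,0,-0.05],"spin":0,"fingers":0}
    - {"translation":[0,0,-0.1],"spin":0,"fingers":0}
    - {"translation":[0,0,-0.1],"spin":0,"fingers":0}
    - {"translation":[0,0,-0.1],"spin":0,"fingers":0}
    - {"translation":[0,0,-0.1],"spin":0,"fingers":0}

```text
t: 13.6
ee_pos: [593.3, 219.2, 182.9]
orientation: [0.998, 0.063, -0.0, -0.0]
contact_force: [0.6, -0.3, -2.6]
gripper_width: 14.9
```

Emit:
carry_out:
  targets:
    - {"translation":[0,0,-0.05],"spin":0,"fingers":0}
    - {"translation":[0,0,-0.1],"spin":0,"fingers":0}
    - {"translation":[0,0,-0.1],"spin":0,"fingers":0}
    - {"translation":[0,0,-0.1],"spin":0,"fingers":0}
    - {"translation":[0,0,-0.1],"spin":0,"fingers":0}

```text
t: 14.02
ee_pos: [593.3, 219.2, 181.9]
orientation: [0.998, 0.063, -0.0, 0.0]
contact_force: [0.3, 0.4, -2.5]
gripper_width: 15.1
```

Emit:
carry_out:
  targets:
    - {"translation":[0,0,-0.05],"spin":0,"fingers":0}
    - {"translation":[0,0,-0.1],"spin":0,"fingers":0}
    - {"translation":[0,0,-0.1],"spin":0,"fingers":0}
    - {"translation":[0,0,-0.1],"spin":0,"fingers":0}
    - {"translation":[0,0,-0.1],"spin":0,"fingers":0}

```text
t: 14.43
ee_pos: [593.3, 219.2, 180.9]
orientation: [0.998, 0.063, -0.0, -0.0]
contact_force: [0.2, 0.3, -2.3]
gripper_width: 15.4
```

Emit:
carry_out:
  targets:
    - {"translation":[0,0,-0.05],"spin":0,"fingers":0}
    - {"translation":[0,0,-0.1],"spin":0,"fingers":0}
    - {"translation":[0,0,-0.1],"spin":0,"fingers":0}
    - {"translation":[0,0,-0.1],"spin":0,"fingers":0}
    - {"translation":[0,0,-0.1],"spin":0,"fingers":0}

```text
t: 14.85
ee_pos: [593.3, 219.2, 179.9]
orientation: [0.998, 0.063, 0.0, -0.0]
contact_force: [-0.9, 0.1, -1.8]
gripper_width: 15.4
```

Emit:
carry_out:
  targets:
    - {"translation":[0,0,-0.05],"spin":0,"fingers":0}
    - {"translation":[0,0,-0.1],"spin":0,"fingers":0}
    - {"translation":[0,0,-0.1],"spin":0,"fingers":0}
    - {"translation":[0,0,-0.1],"spin":0,"fingers":0}
    - {"translation":[0,0,-0.1],"spin":0,"fingers":0}

```text
t: 15.27
ee_pos: [593.3, 219.2, 178.8]
orientation: [0.998, 0.063, -0.0, 0.0]
contact_force: [-0.4, -0.2, -2.9]
gripper_width: 15.3
```

```bash
python3 pp.py; python3 -c "
from h import *
o=status.get_obs();print(o['contact_force'],o['ft_torque'])"
```

```text
tcp stand frame [21.3  1. ] 178.8 F [-0.4 -0.2 -2.9] yaw 7.278740169011674
wrist panel top z 228.6 t [-26.2  60.9] x [13.  28.1] dyaw -0.04
board top seen 6432 [-10.7  -0.8]
scene panel top z 228.0 t [-56.3  61.5] x [14.  30.2] dyaw -0.54
front tilt dx/dz, dx/dt [-1.27681844e-02  1.24656423e-02  2.73799814e+01] 926
side panel top z 228.3 t [-38.   61.9] x [12.7 27.3] dyaw 0.19
[ 0.08730895  0.62595968 -2.46512638] [-0.03177262 -0.00969097 -0.02168783]
```

No contact, and the bar's underside is about 4 mm below the tip's top, so it is behind the tip. Continuing down.

Emit:
carry_out:
  targets:
    - {"translation":[0,0,-0.05],"spin":0,"fingers":0}
    - {"translation":[0,0,-0.1],"spin":0,"fingers":0}
    - {"translation":[0,0,-0.15],"spin":0,"fingers":0}
    - {"translation":[0,0,-0.2],"spin":0,"fingers":0}
    - {"translation":[0,0,-0.2],"spin":0,"fingers":0}

```text
t: 15.83
ee_pos: [593.3, 219.2, 176.7]
orientation: [0.998, 0.063, -0.0, 0.0]
contact_force: [0.1, -0.5, -2.4]
gripper_width: 15.0
```

Emit:
carry_out:
  targets:
    - {"translation":[0,0,-0.05],"spin":0,"fingers":0}
    - {"translation":[0,0,-0.1],"spin":0,"fingers":0}
    - {"translation":[0,0,-0.1],"spin":0,"fingers":0}
    - {"translation":[0,0,-0.1],"spin":0,"fingers":0}
    - {"translation":[0,0,-0.1],"spin":0,"fingers":0}

```text
t: 16.25
ee_pos: [593.3, 219.2, 175.9]
orientation: [0.998, 0.063, 0.0, -0.0]
contact_force: [0.2, -0.2, -2.8]
gripper_width: 15.4
```

Emit:
carry_out:
  targets:
    - {"translation":[0,0,-0.05],"spin":0,"fingers":0}
    - {"translation":[0,0,-0.1],"spin":0,"fingers":0}
    - {"translation":[0,0,-0.1],"spin":0,"fingers":0}
    - {"translation":[0,0,-0.1],"spin":0,"fingers":0}
    - {"translation":[0,0,-0.1],"spin":0,"fingers":0}

```text
t: 16.67
ee_pos: [593.3, 219.2, 174.9]
orientation: [0.998, 0.063, 0.0, -0.0]
contact_force: [0.3, -0.4, -3.0]
gripper_width: 15.0
```

Emit:
carry_out:
  targets:
    - {"translation":[0,0,-0.05],"spin":0,"fingers":0}
    - {"translation":[0,0,-0.1],"spin":0,"fingers":0}
    - {"translation":[0,0,-0.1],"spin":0,"fingers":0}
    - {"translation":[0,0,-0.1],"spin":0,"fingers":0}
    - {"translation":[0,0,-0.1],"spin":0,"fingers":0}

```text
t: 17.08
ee_pos: [593.3, 219.2, 173.9]
orientation: [0.998, 0.063, 0.0, -0.0]
contact_force: [-0.9, 0.1, -3.1]
gripper_width: 15.2
```

Emit:
carry_out:
  targets:
    - {"translation":[0,0,-0.05],"spin":0,"fingers":0}
    - {"translation":[0,0,-0.1],"spin":0,"fingers":0}
    - {"translation":[0,0,-0.1],"spin":0,"fingers":0}
    - {"translation":[0,0,-0.1],"spin":0,"fingers":0}
    - {"translation":[0,0,-0.1],"spin":0,"fingers":0}

```text
t: 17.5
ee_pos: [593.3, 219.2, 172.9]
orientation: [0.998, 0.063, -0.0, -0.0]
contact_force: [0.4, 0.5, -1.9]
gripper_width: 15.3
```

Emit:
carry_out:
  targets:
    - {"translation":[0,0,-0.05],"spin":0,"fingers":0}
    - {"translation":[0,0,-0.1],"spin":0,"fingers":0}
    - {"translation":[0,0,-0.1],"spin":0,"fingers":0}
    - {"translation":[0,0,-0.1],"spin":0,"fingers":0}
    - {"translation":[0,0,-0.1],"spin":0,"fingers":0}

```text
t: 17.92
ee_pos: [593.3, 219.2, 171.9]
orientation: [0.998, 0.063, 0.0, 0.0]
contact_force: [-0.2, -0.1, -2.5]
gripper_width: 15.6
```

Emit:
carry_out:
  targets:
    - {"translation":[0,0,-0.05],"spin":0,"fingers":0}
    - {"translation":[0,0,-0.1],"spin":0,"fingers":0}
    - {"translation":[0,0,-0.1],"spin":0,"fingers":0}
    - {"translation":[0,0,-0.1],"spin":0,"fingers":0}
    - {"translation":[0,0,-0.1],"spin":0,"fingers":0}

```text
t: 18.33
ee_pos: [593.3, 219.2, 170.9]
orientation: [0.998, 0.063, -0.0, -0.0]
contact_force: [1.2, 0.2, -2.0]
gripper_width: 15.3
```

Emit:
carry_out:
  targets:
    - {"translation":[0,0,-0.05],"spin":0,"fingers":0}
    - {"translation":[0,0,-0.1],"spin":0,"fingers":0}
    - {"translation":[0,0,-0.1],"spin":0,"fingers":0}
    - {"translation":[0,0,-0.1],"spin":0,"fingers":0}
    - {"translation":[0,0,-0.1],"spin":0,"fingers":0}

```text
t: 18.75
ee_pos: [593.4, 219.2, 170.2]
orientation: [0.998, 0.063, 0.0, -0.0]
contact_force: [-0.9, -0.1, 0.7]
gripper_width: 15.0
```

Contact at ee z≈170.2, just where predicted: the bar is on the shank. Now the downward tug, about +5 N at the tool.

Emit:
carry_out:
  targets:
    - {"translation":[0,0,-0.02],"spin":0,"fingers":0}
    - {"translation":[0,0,-0.03],"spin":0,"fingers":0}
    - {"translation":[0,0,-0.03],"spin":0,"fingers":0}
    - {"translation":[0,0,-0.03],"spin":0,"fingers":0}
    - {"translation":[0,0,-0.03],"spin":0,"fingers":0}

```text
t: 19.17
ee_pos: [593.4, 219.2, 169.9]
orientation: [0.998, 0.063, 0.0, -0.0]
contact_force: [0.2, -0.3, 2.4]
gripper_width: 15.2
```

Emit:
carry_out:
  targets:
    - {"translation":[0,0,-0.03],"spin":0,"fingers":0}
    - {"translation":[0,0,-0.04],"spin":0,"fingers":0}
    - {"translation":[0,0,-0.04],"spin":0,"fingers":0}
    - {"translation":[0,0,-0.04],"spin":0,"fingers":0}
    - {"translation":[0,0,-0.04],"spin":0,"fingers":0}

```text
t: 19.58
ee_pos: [593.4, 219.3, 169.7]
orientation: [0.998, 0.063, 0.0, -0.0]
contact_force: [-0.7, -0.1, 4.9]
gripper_width: 14.8
```

Emit:
carry_out:
  targets:
    - {"translation":[0,0,0],"spin":0,"fingers":0}
    - {"translation":[0,0,0],"spin":0,"fingers":0}
    - {"translation":[0,0,0],"spin":0,"fingers":0}
    - {"translation":[0,0,0],"spin":0,"fingers":0}
    - {"translation":[0,0,0],"spin":0,"fingers":0}

```text
t: 20.0
ee_pos: [593.5, 219.2, 169.7]
orientation: [0.998, 0.063, 0.0, -0.0]
contact_force: [-0.4, -0.4, 5.8]
gripper_width: 15.2
```

Emit:
carry_out:
  targets:
    - {"translation":[0,0,0],"spin":0,"fingers":0}
    - {"translation":[0,0,0],"spin":0,"fingers":0}
    - {"translation":[0,0,0],"spin":0,"fingers":0}
    - {"translation":[0,0,0],"spin":0,"fingers":0}
    - {"translation":[0,0,0],"spin":0,"fingers":0}

```text
t: 20.42
ee_pos: [593.5, 219.2, 169.7]
orientation: [0.998, 0.063, 0.0, -0.0]
contact_force: [-0.5, -0.1, 5.0]
gripper_width: 15.5
```

Emit:
carry_out:
  targets:
    - {"translation":[0,0,0],"spin":0,"fingers":0}
    - {"translation":[0,0,0],"spin":0,"fingers":0}
    - {"translation":[0,0,0],"spin":0,"fingers":0}
    - {"translation":[0,0,0],"spin":0,"fingers":0}
    - {"translation":[0,0,0],"spin":0,"fingers":0}

```text
t: 20.83
ee_pos: [593.5, 219.2, 169.7]
orientation: [0.998, 0.063, 0.0, -0.0]
contact_force: [-1.5, 0.5, 4.4]
gripper_width: 15.2
```

Emit:
carry_out:
  targets:
    - {"translation":[0,0,0.03],"spin":0,"fingers":0}
    - {"translation":[-0.05,-0.01,0.07],"spin":0,"fingers":0}
    - {"translation":[-0.05,-0.01,0.07],"spin":0,"fingers":0}
    - {"translation":[-0.05,-0.01,0.07],"spin":0,"fingers":0}
    - {"translation":[-0.05,-0.01,0.07],"spin":0,"fingers":0}

```text
t: 21.25
ee_pos: [592.9, 219.1, 169.9]
orientation: [0.998, 0.063, 0.0, -0.0]
contact_force: [0.5, -0.2, 1.8]
gripper_width: 15.4
```

```bash
python3 pp.py
```

```text
tcp stand frame [20.9  1. ] 169.9 F [ 0.5 -0.2  1.8] yaw 7.278533677918826
wrist panel top z 219.6 t [-26.2  60.9] x [12.6 27.7] dyaw -0.01
board top seen 6928 [-10.7  -0.8]
scene panel top z 218.9 t [-56.9  61.1] x [13.6 30.4] dyaw -0.41
front tilt dx/dz, dx/dt [-1.41027936e-02  1.39437271e-02  2.68593752e+01] 899
side panel top z 219.2 t [-36.1  62.1] x [12.3 27.4] dyaw 0.04
```

Emit:
carry_out:
  targets:
    - {"translation":[0,0,0],"spin":0,"fingers":0.1}
    - {"translation":[0,0,0],"spin":0,"fingers":0.2}
    - {"translation":[0,0,0],"spin":0,"fingers":0.25}
    - {"translation":[0,0,0],"spin":0,"fingers":0.3}
    - {"translation":[0,0,0],"spin":0,"fingers":0.35}

```text
t: 21.82
ee_pos: [592.6, 219.1, 169.5]
orientation: [0.998, 0.063, -0.0, 0.0]
contact_force: [0.0, -0.2, 0.7]
gripper_width: 30.3
```

Emit:
carry_out:
  targets:
    - {"translation":[0,0,0],"spin":0,"fingers":0.45}
    - {"translation":[0,0,0],"spin":0,"fingers":0.5}
    - {"translation":[0,0,0],"spin":0,"fingers":0.5}
    - {"translation":[0,0,0],"spin":0,"fingers":0.5}
    - {"translation":[0,0,0],"spin":0,"fingers":0.5}

```text
t: 22.23
ee_pos: [592.8, 219.1, 169.9]
orientation: [0.998, 0.063, -0.0, -0.0]
contact_force: [-0.0, -0.4, 0.2]
gripper_width: 42.7
```

```bash
python3 pp.py
```

```text
tcp stand frame [20.8  1. ] 169.9 F [-0.  -0.4  0.2] yaw 7.275297775211322
wrist panel top z 219.6 t [-26.1  61.1] x [13.  28.1] dyaw 0.11
board top seen 7699 [-10.6  -0.7]
scene panel top z 218.8 t [-56.2  62.1] x [14.2 30.2] dyaw -0.23
front tilt dx/dz, dx/dt [-7.89899435e-03  1.11899584e-02  2.75719356e+01] 835
side panel top z 219.2 t [-37.3  62.3] x [12.7 27.5] dyaw -0.01
```

The panel is hanging still, with its top at z 219. Retreating straight up.

Emit:
carry_out:
  targets:
    - {"translation":[0,0,0.5],"spin":0,"fingers":0.5}
    - {"translation":[0,0,1.5],"spin":0,"fingers":0.5}
    - {"translation":[0,0,3],"spin":0,"fingers":0.5}
    - {"translation":[0,0,5],"spin":0,"fingers":0.5}
    - {"translation":[0,0,8],"spin":0,"fingers":0.5}

```text
t: 22.8
ee_pos: [592.2, 218.9, 249.8]
orientation: [0.998, 0.063, -0.001, 0.0]
contact_force: [0.8, 0.7, 0.4]
gripper_width: 42.7
```

Emit:
carry_out:
  targets:
    - {"translation":[0,0,2],"spin":0,"fingers":0.5}
    - {"translation":[0,0,4],"spin":0,"fingers":0.5}
    - {"translation":[0,0,5],"spin":0,"fingers":0.5}
    - {"translation":[0,0,5],"spin":0,"fingers":0.5}
    - {"translation":[0,0,5],"spin":0,"fingers":0.5}

```text
t: 23.22
ee_pos: [593.1, 219.2, 300.6]
orientation: [0.998, 0.063, 0.001, -0.0]
contact_force: [0.8, -0.0, -0.4]
gripper_width: 42.6
```

```bash
python3 - <<'E'
from h import *
O=np.array([572.3,215.5]);y=np.radians(7.27);n=np.array([np.cos(y),np.sin(y)]);t=np.array([-n[1],n[0]])
ims=[]
for nm in ('scene','side'):
    im,d,X,o=cloud(nm); ims.append(im); q=X.reshape(-1,3);P=np.c_[(q[:,:2]-O)@n,(q[:,:2]-O)@t,q[:,2]]
    m=(P[:,0]>8)&(P[:,0]<34)&(abs(P[:,1])<70)&(P[:,2]>190)&(P[:,2]<230); r=P[m]
    print(nm,'top z',np.percentile(r[:,2],95),'x',np.percentile(r[:,0],[2,98]),'t',np.percentile(r[:,1],[1,99]))
print(o['ee_pos'],o['contact_force'])
save(np.hstack([cv2.resize(ims[0][130:340,170:430],(400,323)),cv2.resize(ims[1][130:400,190:390],(239,323))]),'end.png')
E
```

```text
scene top z 219.27578275294266 x [14.33864151 30.41830813] t [-55.95240648  61.86335006]
side top z 219.33499806729392 x [12.80665878 27.93054536] t [-54.85659534  63.03475332]
[592.9111318  219.13740339 299.59683862] [-0.39130695  0.00176515 -0.99081289]
```

View pics/end.png

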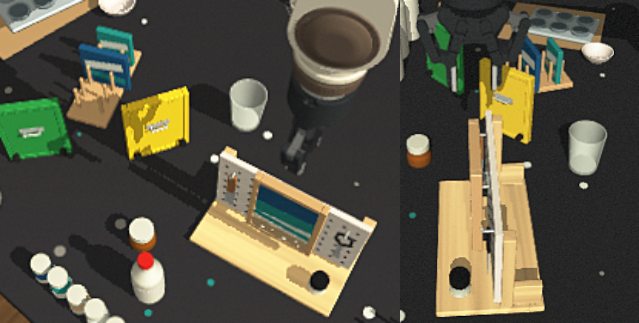

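The final view shows the panel hanging plumb on the hook at about (285,215), resin face out. The rack's other pieces, the jar and the cup are in place, and the gripper is clear. Handing in.

```bash
python3 -c "
from h import *
print(job.job_done())"
```

```text
the job is handed in; nothing more can be done
None
```

The panel hangs on the J-hook by its staple, resin face outwards, and the job is handed in. No verdict was reported. The clock stood at about 23 s of the 54 s allowed.

**Seating:** I lowered the staple behind the hook tip in steps of 1 to 2 mm. It touched the shank at the height I had worked out from the camera depth.

**Tug:** I pulled down with about 5 N on top of its weight for a little over a second, then eased off and opened the fingers. The largest push against the board I read was about 4 N.

**Last checks:**
- **Panel position:** its top is at z ≈ 219 mm, so its origin is about 86 mm below the hook's, inside the limits. It sits about 21 mm out from the board, also inside the limits.
- **Plumb and still:** it looks plumb (under 1° of tilt) and its position did not change between looks.
- **Robot and other items:** the gripper is about 130 mm up and clear. In the last picture the other rack pieces, jar and cup looked unmoved. I judged that by eye and did not measure it, and the crop cut off the bowl.

**What disagreed:** my first grip attempt missed. The fingertips sat about 15 mm above the reported TCP, not 17 mm below it as stated. The closed fingers pressed on the panel's top edge at about 6 N and tilted it in its slot. It stood up again when I opened them, and the second grip, about 35 mm lower, held.

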